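Fit the sight glass and screw down its retaining ring

TASK

Set the larger metal-rimmed sight glass gently into the round pocket of the cell, without dropping it in from above, and let go of it. Then swing the bridge over it to its stop, and screw the retaining ring down clockwise until it stops, snug on the glass. Leave the smaller spare glass and the other things on the bench where they are.

Things in the scene. Friction and masses are not known exactly. Their poses are not given: they have to be found in the camera images.
- window: The sight glass to fit: a round steel-rimmed glass disc 60 mm in diameter and 22 mm thick, about 0.16 kg, lying flat on the bench. Origin at the centre of its underside, z up. Both faces will do and its yaw is of no matter. The pocket is 8 mm deep, so grip it by the rim in its upper 13 mm: then the fingers stay above the cell.
- spare: Smaller spare sight glass of the same make, 42 mm in diameter, 14 mm thick; too small for the cell, not to be moved. Origin at the centre of its underside. It and the larger glass may lie in each other's place.
- cell_seat (a point): Centre of the floor of the round pocket in the cell, an aluminium block 120 x 120 x 40 mm fixed to the bench. The pocket is 63 mm in diameter with a 3 mm chamfered mouth, 8 mm deep; this point is 32 mm above the bench. Its x axis points from the pocket towards the pivot post (85 mm away), z up. A seated glass has its underside on this point and its top 54 mm above the bench; one that lies cocked in the mouth goes home under a light press on top.
- bridge (a joint): Angle of the swing bridge in rad: 0 = closed at its stop, ring exactly over the pocket; grows as the bridge opens, anticlockwise seen from above (range 0 to 1.9). It starts open and stays where it is left (friction 0.25 N m).
- bridge_pivot (a point): Point on the vertical pivot axis of the bridge at the height of the bridge's underside, 61 mm above the bench. The bridge is a blue-grey flat bar 12 mm thick; its own x axis points from the ring back to the pivot, so the bar runs along -x. The pivot bolt's head reaches 80 mm above the bench.
- bridge_peg (a point): Upright round steel peg near the free end of the bridge by which to swing it: 14 mm in diameter, standing 20 mm above the bridge's top (from 73 to 93 mm above the bench). This point lies on its axis halfway up (83 mm above the bench), 145 mm from the pivot axis and 60 mm from the ring's axis.
- ring: Steel retaining ring in the bridge, 85 mm from the pivot axis, with a dark straight cross-bar on top to turn it by. Origin on its axis at its lower end face; x along the cross-bar, z up. Nose 52 mm in outer and 36 mm in inner diameter, flange 58 mm. With the ring fully up its lower face is 59.6 mm above the bench; it touches a seated glass after about 2.2 rad of turning.
- ring_bar (a point): Centre of the ring's cross-bar, which is 56 mm long (along x), 14 mm wide and 34 mm tall: it spans 17 mm above and below this point. Below it comes the flange.
- ring_turn (a joint): Angle of the retaining ring in rad: 0 = fully up, grows clockwise seen from above (screwing down) to a hard stop at 2.4, where it presses on a seated glass. It starts between 0 and 0.4. Each rad lowers the ring by 2.5 mm. Friction 0.12 N m; it stays where it is left. At the stop its cross-bar stands 2.4 rad clockwise of the bridge's length, so it takes two or more grasps.
- wrench: Bystander, not to be moved: wrench 180 mm long lying on the bench.
- beaker: Bystander, not to be moved: clear beaker 72 mm in diameter, 90 mm tall.
- jar: Bystander, not to be moved: amber jar 72 mm in diameter, 100 mm tall.
- driver: Bystander, not to be moved: screwdriver 170 mm long lying on the bench.

How it is judged:
On the way, in this order (a step that is already met when the one before it is completed fails the run):
1. the sight glass lies fully home in the pocket and is let go, the bridge still open (horizontal distance between window and cell_seat below 0.004 m and z of window in the frame of cell_seat below 0.0025 m and angle between window's own z axis and vertical below 0.06 rad and contact force between the fingers and window below 0.1 N and value of joint bridge above 0.8 rad), for 0.2 s.
2. the bridge is swung to its stop over the glass (value of joint bridge below 0.06 rad), for 0.2 s.
3. the ring is screwed down to its stop and presses on the glass (value of joint ring_turn above 2.28 rad and contact force between ring and window above 2 N), for 0.2 s.
At the end, for the whole second after the job is handed in: The larger glass lies flat in the pocket (within 4 mm of its centre and 2.5 mm of its floor, tilt under 0.06 rad), the bridge is within 0.06 rad of its stop, the ring is turned to at least 2.28 of 2.4 rad and presses on the glass with over 2 N, all at rest (all of step 3 and horizontal distance between window and cell_seat below 0.004 m and z of window in the frame of cell_seat below 0.0025 m and angle between window's own z axis and vertical below 0.06 rad and value of joint bridge below 0.06 rad and linear speed of window below 0.02 m/s and velocity of joint ring_turn below 0.05 rad/s); the robot touches nothing.
It fails at once if the sight glass is dropped into or onto the cell (falls free at more than 0.35 m/s) (contact force between the fingers and window below 0.01 N and linear speed of window above 0.35 m/s and horizontal distance between window and cell_seat below 0.1 m).
It fails at once if the spare glass or another bystander is moved by more than 40 mm (distance of any of spare, wrench, beaker, jar, driver from where it was at the start of the episode above 0.04 m).
It also fails if it takes over 72 s, if anything falls off the work surface, if the arm or the gripper's body presses on something with over 40 N, if the wrist force passes 120 N, or if a joint passes its speed limit or range.

ROBOT

A 7-joint arm with a two-finger parallel gripper is mounted at the origin on the work surface. World frame = base frame: x ahead of the robot, y to its left, z up, the work surface at z = 0. Lengths are in m, angles in rad, forces in N, time in s.
With the tool pointing down it reaches from about 0.4 to 0.85 m from the base axis. Payload 6.9 kg.
Tool frame: the origin (TCP) lies midway between the tips of the shut fingers; the grasp point (between the pads) lies behind it (ctrl.pinch_z is the z of the grasp point in the tool frame, in m); z points along the fingers, y is the direction in which the jaws open and shut (so a half turn about z gives the same grasp; the last joint's range is limited). The gripper opens to 85 mm and grips with 20 to 120 N. Pads are 22 mm wide; open, the fingers measure 114 mm over their backs; the gripper's body (76 mm by 85 mm) begins 54 mm behind the grasp point. The pads swing forward as they close: fully open they stand 13 mm farther back than shut.
Start: joints at [-1.133, 0.507, -0.238, 1.5, 0.126, 1.149, -0.155], TCP at [0.204, 0.591, 0.231] pointing down, gripper open.
Joint ranges: [-3.08, 3.08], [-0.24, 2.05], [-1.43, 1.35], [0, 2.5], [-1.52, 4.66], [0.17, 1.96], [-2.89, 2.89]. Speed limits (rad/s): [2.39, 2.39, 3.14, 3.14, 3.14, 3.14, 3.14].

INTERFACE

Orientations are given as a unit quaternion [w, x, y, z].
In Python, from station import ctrl, get_state, vision, ticket, models gives the robot as it stands. Calls block until the motion is done:
- ctrl.movep(position, orientation): joint-space move of the TCP to a pose.
- ctrl.movel(position, frame=None, max_speed=0.15): straight line of the TCP; frame=None keeps the orientation; max_speed is the mean speed in m/s.
- ctrl.set_joints(angles): joint-space move.
- ctrl.ungrasp() and ctrl.close_gripper(force=None): open the fingers fully, or close them until they stop; force is the grip in N (None keeps the last).
- ctrl.pause(seconds).
- ctrl.ik(position, orientation): joint angles nearest the present ones, or None.
- get_state(): the state.
- vision.grab_frame(name): name is "side" or "top" or "wrist"; returns (picture, depth): 384x512x3 uint8, blue, green, red; 384x512 float32, m along the optical axis (not along the pixel's ray), 0 where there is no reading.
- vision.camera_info(name): a dict with "mtx" (3x3 intrinsics, pixels), "dist_coeffs" ([k1, k2, p1, p2, k3] as OpenCV has them; the pictures are not rectified), "R" (3x3) and "t" (3): a world point X has camera coordinates R X + t; the wrist camera has in their place "hand_eye" (4x4, takes a point from camera to tool coordinates, whose origin is the TCP and whose axes are the flange's). Camera axes: x right, y down, z forward; pixel columns grow to the right and rows downward; lengths in m; the calibration is good to about 2 mm. A picture is of the moment at which its call begins: read the wrist's pose just before it. camera_info takes no time and is no camera call.
A pose or a line that the arm cannot do raises ctrl.Unreachable and nothing moves.
- ticket.close_job(): hands the job in, once; it reports no verdict.
Trained networks look in the newest picture that a camera, given by its name, has taken for a name from the list of things; names that differ only in an ending like _2 or _b are one class to them, and where a whole thing is asked for, a point or a joint stands for the part that bears it (a point fixed in the world has none). Each returns a list of dicts, best first, with "p" (0 to 1); they miss things now and then, are a little off and sometimes report something else, mostly with a low value. They report only what shows in the picture. A call takes as long as a camera call.
- models.recognise(camera, target): "point" ([column, row] in pixels, amid what is visible of it).
- models.masks_of(camera, target): "mask" (384x512 bool, what is visible of it) and "point" ([column, row] in pixels, amid what is visible of it).
The state is a dict: "time": time; "qpos": joint angles; "qd": joint speeds; "tau": joint torques, N m; "tcp_pos": TCP position; "eef_rot": TCP orientation; "contact_force": force on the tool from outside, world axes, zero at the start; "wrist_torque": the same for the moment, N m; "width": finger opening in m.
Only numpy, scipy, OpenCV 4.12 (cv2) and the standard library are available. Lean on these libraries where they do the work, as an engineer would, in place of code of your own. Each camera call takes 0.05 s, during which the arm holds its last target.

## Working session

There is one attempt and no reset: what is moved stays moved. The work goes in short steps, each a Python script; the robot and the scene stay as the last script left them, time stands still between calls to the robot, and variables do not carry over. Pictures are saved under pics/ and viewed, and the job is handed in when it is done.

```bash
ls; mkdir -p pics; python3 - <<'E'
from station import ctrl, get_state, vision, models
import cv2
s=get_state(); print({k:s[k] for k in ['time','tcp_pos','eef_rot','width','contact_force']}, ctrl.pinch_z)
for n in ['top','side']:
    p,d=vision.grab_frame(n); cv2.imwrite(f'pics/{n}0.png',p)
    i=vision.camera_info(n); print(n,i)
    for t in ['window','spare','ring','ring_bar','bridge','bridge_peg','cell_seat','wrench','beaker','jar','driver']:
        try: r=models.recognise(n,t); print(t,[(x['point'],round(x['p'],2)) for x in r])
        except Exception as e: print(t,'ERR',e)
E
```

```text
pics
{'time': 0.0, 'tcp_pos': array([0.2040949 , 0.59022402, 0.23044329]), 'eef_rot': array([-1.20103843e-04,  1.65606610e-01,  9.86191521e-01, -8.48333238e-04]), 'width': 0.08509832398845596, 'contact_force': array([ 0.43016289, -0.13986092,  0.33347479])} -0.0187
top {'mtx': array([[473.19959699,   0.        , 253.90505807],
       [  0.        , 473.19959699, 191.88217604],
       [  0.        ,   0.        ,   1.        ]]), 'dist_coeffs': array([-0.05502215,  0.        ,  0.        ,  0.        ,  0.        ]), 'R': array([[-0.02582454, -0.99965121,  0.00552813],
       [-0.99721883,  0.02537418, -0.07007683],
       [ 0.06991211, -0.00732246, -0.99752628]]), 't': array([0.03362812, 0.52972197, 1.29523104])}
window [([355.5, 233.2], 0.7)]
spare [([164.2, 225.3], 0.7), ([258.3, 152.3], 0.6), ([144.5, 156.6], 0.3)]
ring [([265.1, 148.7], 0.62), ([359.3, 233.1], 0.56)]
ring_bar [([262.7, 151.9], 0.82)]
bridge [([257.7, 152.3], 0.58), ([263.2, 147.9], 0.53)]
bridge_peg [([258.9, 151.5], 0.76)]
cell_seat [([239.3, 170.3], 0.65), ([261.1, 149.8], 0.27), ([256.6, 152.3], 0.16)]
wrench 
[... 253 characters left out ...]
   0.        ,   1.        ]]), 'dist_coeffs': array([-0.00162974,  0.        ,  0.        ,  0.        ,  0.        ]), 'R': array([[-0.98531107, -0.17065574,  0.00622245],
       [-0.12168734,  0.67608624, -0.72670461],
       [ 0.1198094 , -0.71678729, -0.68692189]]), 't': array([0.49794912, 0.11599699, 1.0838508 ])}
window [([294.0, 158.1], 0.76)]
spare []
ring [([206.3, 183.6], 0.61)]
ring_bar [([210.4, 182.3], 0.76)]
bridge [([204.9, 191.1], 0.87)]
bridge_peg [([204.8, 186.2], 0.64)]
cell_seat [([207.6, 183.5], 0.25)]
wrench [([232.9, 158.2], 0.59), ([217.2, 219.8], 0.3)]
beaker [([230.8, 127.0], 0.61)]
jar [([173.4, 287.9], 0.69), ([293.3, 158.2], 0.41)]
driver [([204.5, 187.9], 0.6)]
```

View pics/top0.png

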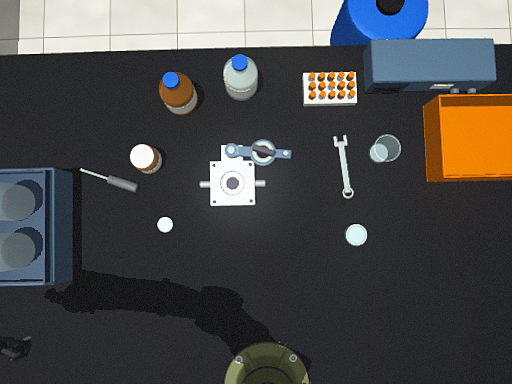

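View pics/side0.png

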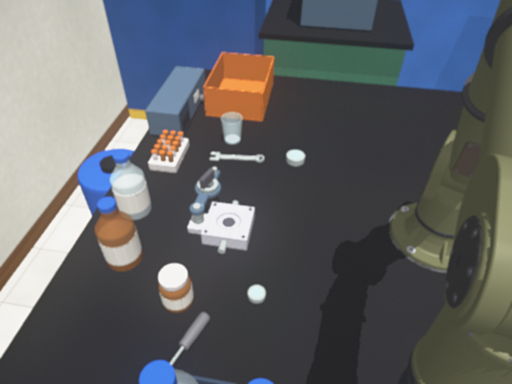

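The top view shows the large glass at (356,234), the spare at (165,224), the cell pocket at (232,183), the pivot at (232,150), the ring at (264,151) and the peg at (287,153). Next I'll deproject these to positions.

```bash
cat > h.py <<'E'
from station import ctrl, get_state, vision, models, ticket
import cv2, numpy as np
from scipy.spatial.transform import Rotation as Ro
def cam(n):
    i=vision.camera_info(n)
    if n=='wrist':
        s=get_state(); q=s['eef_rot']; T=np.eye(4); T[:3,:3]=Ro.from_quat([q[1],q[2],q[3],q[0]]).as_matrix(); T[:3,3]=s['tcp_pos']
        M=np.linalg.inv(T@i['hand_eye']); return i['mtx'],i['dist_coeffs'],M[:3,:3],M[:3,3]
    return i['mtx'],i['dist_coeffs'],i['R'],i['t']
def ray(c,uv):
    K,D,R,t=c; p=cv2.undistortPoints(np.array(uv,float).reshape(-1,1,2),K,D)[:,0]
    return -R.T@t, np.c_[p,np.ones(len(p))]@R
def at_z(c,uv,z):
    o,d=ray(c,uv); return o+d*((z-o[2])/d[:,2])[:,None]
def at_depth(c,uv,dep):
    o,d=ray(c,uv); return o+d*np.array(dep).reshape(-1,1)
def proj(c,X):
    K,D,R,t=c; return cv2.projectPoints(np.array(X,float).reshape(-1,1,3),cv2.Rodrigues(R)[0],t,K,D)[0][:,0]
def down(yaw): # tool z down; tool y (jaw) axis at angle yaw from world x
    y=np.array([np.cos(yaw),np.sin(yaw),0]); z=np.array([0,0,-1.]); x=np.cross(y,z)
    q=Ro.from_matrix(np.c_[x,y,z]).as_quat(); return np.array([q[3],q[0],q[1],q[2]])
def st(m=''):
    s=get_state(); print(m,'t%.2f'%s['time'],'tcp',s['tcp_pos'].round(4),'F',np.round(s['contact_force'],1),'M',np.round(s['wrist_torque'],2),'w%.4f'%s['width']); return s
E
python3 - <<'E'
from h import *
p,d=vision.grab_frame('top'); c=cam('top')
np.save('top_d.npy',d)
cv2.imwrite('pics/topz.png',cv2.resize(p[120:260,150:400],None,fx=3.2,fy=3.2,interpolation=cv2.INTER_CUBIC))
for t in ['window','spare','ring','ring_bar','bridge','bridge_peg']:
    for r in models.masks_of('top',t)[:2]:
        m=r['mask']; v,u=np.nonzero(m&(d>0))
        P=at_depth(c,np.c_[u,v],d[v,u]); print(t,round(r['p'],2),r['point'],len(u),'med',np.median(P,0).round(4),'lo',P.min(0).round(3),'hi',P.max(0).round(3))
for n,uv,z in [('win',(356,234.5),.022),('spare',(165,224.5),.014),('seat',(232,183.5),.03),('pivot',(232,150),.08),('ring',(264,151),.09),('peg',(287,153),.093)]:
    u,v=map(int,uv); print(n,at_z(c,[uv],z).round(4), at_depth(c,[uv],[d[v,u]]).round(4))
E
```

```text
window 0.85 [355.3, 232.2] 401 med [ 0.4062 -0.2565  0.0227] lo [ 0.375 -0.293 -0.005] hi [ 0.434 -0.228  0.029]
ring 0.51 [261.5, 149.1] 347 med [ 0.6323 -0.0053  0.0883] lo [ 0.607 -0.033 -0.003] hi [0.662 0.025 0.125]
ring_bar 0.67 [145.2, 158.3] 708 med [0.6206 0.3032 0.0978] lo [ 0.592  0.275 -0.004] hi [0.656 0.345 0.109]
ring_bar 0.62 [263.8, 151.0] 378 med [ 0.633  -0.0057  0.0877] lo [ 0.607 -0.036 -0.005] hi [0.663 0.025 0.125]
bridge 0.94 [257.7, 150.8] 946 med [0.6332 0.0046 0.0759] lo [ 0.598 -0.079 -0.003] hi [0.669 0.098 0.125]
bridge_peg 0.66 [259.0, 151.8] 970 med [0.6332 0.0049 0.0756] lo [ 0.598 -0.079 -0.005] hi [0.682 0.095 0.125]
win [[ 0.405  -0.2589  0.022 ]] [[ 0.405  -0.259   0.0213]]
spare [[0.4463 0.269  0.014 ]] [[0.4463 0.269  0.0143]]
seat [[0.5543 0.0799 0.03  ]] [[0.5542 0.0798 0.0305]]
pivot [[0.6394 0.0759 0.08  ]] [[0.6394 0.0759 0.08  ]]
ring [[ 0.633  -0.0089  0.09  ]] [[ 0.6282 -0.008   0.1204]]
peg [[ 0.6257 -0.0693  0.093 ]] [[ 0.6266 -0.0698  0.0871]]
```

View pics/topz.png

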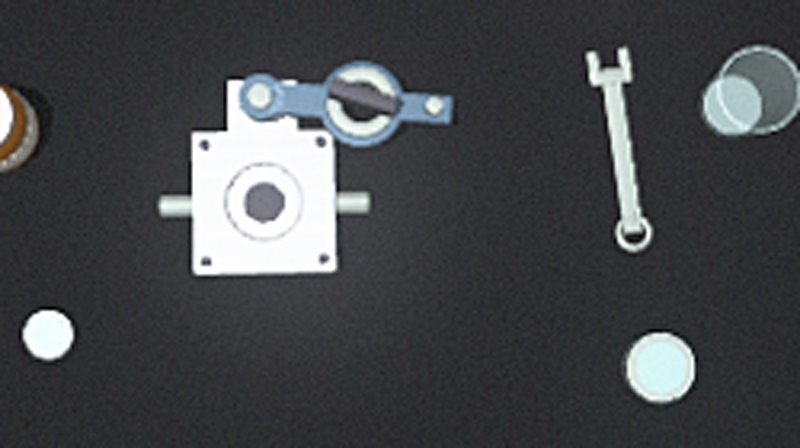

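```bash
python3 - <<'E'
from h import *
ctrl.movep([.50,.06,.30],down(np.pi/2)); st()
c=cam('wrist'); p,d=vision.grab_frame('wrist'); cv2.imwrite('pics/w_seat.png',p); np.savez('w_seat.npz',p=p,d=d,K=c[0],D=c[1],R=c[2],t=c[3])
ctrl.movep([.39,-.25,.25],down(np.pi/4)); st()
c=cam('wrist'); p,d=vision.grab_frame('wrist'); cv2.imwrite('pics/w_win.png',p); np.savez('w_win.npz',p=p,d=d,K=c[0],D=c[1],R=c[2],t=c[3])
r=models.masks_of('wrist','window')
for x in r[:2]:
    m=x['mask']; v,u=np.nonzero(m); print(x['p'],x['point'],len(u),np.median(at_depth(c,np.c_[u,v],d[v,u]),0))
    (a,b),rad=cv2.minEnclosingCircle(np.c_[u,v].astype(np.float32)); print(a,b,rad,at_z(c,[(a,b)],.022))
st()
E
```

```text
t3.74 tcp [0.5    0.061  0.2999] F [ 0.7  0.8 -0.3] M [ 0.01 -0.04  0.02] w0.0852
 t5.05 tcp [ 0.3912 -0.2487  0.2501] F [-0.2 -0.4 -0.4] M [-0.    0.01  0.03] w0.0856
0.65 [254.8, 167.5] 1854 [ 0.40458839 -0.25628169  0.02094788]
257.0526428222656 168.0 24.726016998291016 [[ 0.40441046 -0.25619174  0.022     ]]
 t5.15 tcp [ 0.3912 -0.2486  0.25  ] F [-0.1  0.3 -0.6] M [0.03 0.05 0.01] w0.0855
```

View pics/w_seat.png

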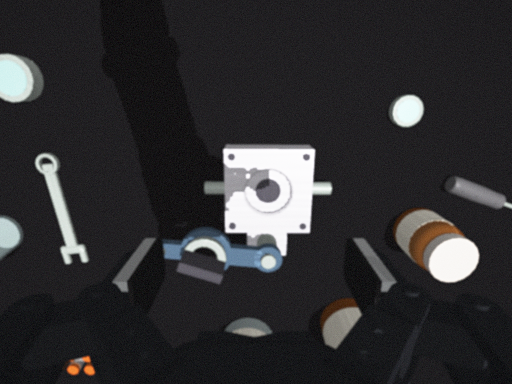

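View pics/w_win.png

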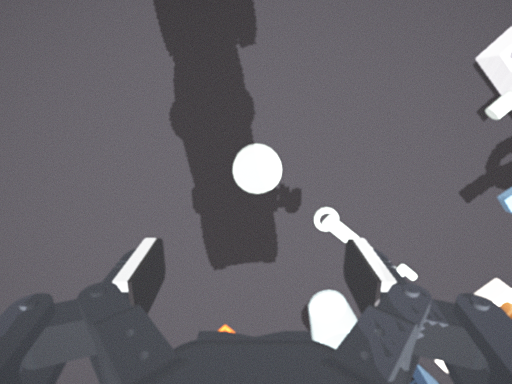

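```bash
python3 - <<'E'
from h import *
z=np.load('w_seat.npz'); p,d=z['p'],z['d']; c=(z['K'],z['D'],z['R'],z['t'])
cv2.imwrite('pics/w_seatz.png',cv2.resize(p[130:290,160:330],None,fx=4.5,fy=3.75*1,interpolation=cv2.INTER_CUBIC))
# points near cell top height
v,u=np.mgrid[0:384,0:512]; v=v.ravel();u=u.ravel(); P=at_depth(c,np.c_[u,v],d[v,u])
m=(d[v,u]>0)&(abs(P[:,2]-.04)<.004)&(abs(P[:,0]-.555)<.075)&(abs(P[:,1]-.08)<.075)
Q=P[m]; r=cv2.minAreaRect((Q[:,:2]*1000).astype(np.float32)); print('cell rect',r,len(Q),np.median(Q,0))
mp=np.zeros((384,512),np.uint8); mp[v[m],u[m]]=255
# pocket floor: height ~.032 near centre
m2=(d[v,u]>0)&(P[:,2]<.036)&(P[:,2]>.0)&(np.hypot(P[:,0]-.555,P[:,1]-.08)<.045)
Q2=P[m2]; print('pocket',len(Q2),Q2.mean(0),np.median(Q2,0),cv2.minEnclosingCircle((Q2[:,:2]*1000).astype(np.float32)))
# bolt top
m3=(P[:,2]>.077)&(P[:,2]<.083)&(np.hypot(P[:,0]-.639,P[:,1]-.077)<.02); print('bolt',m3.sum(),P[m3].mean(0))
# bar
m4=(P[:,2]>.112)&(P[:,2]<.13)&(np.hypot(P[:,0]-.633,P[:,1]+.006)<.05); B=P[m4]; print('bar',m4.sum(),B.mean(0),cv2.minAreaRect((B[:,:2]*1000).astype(np.float32)))
for uv,h in [((268,261),.08)]: print(at_z(c,[uv],h))
# top camera same analysis
d=np.load('top_d.npy'); c=cam('top'); v,u=np.mgrid[0:384,0:512]; v=v.ravel();u=u.ravel(); P=at_depth(c,np.c_[u,v],d[v,u])
m=(abs(P[:,2]-.04)<.004)&(abs(P[:,0]-.555)<.075)&(abs(P[:,1]-.08)<.075)
print('top rect',cv2.minAreaRect((P[m][:,:2]*1000).astype(np.float32)))
m2=(P[:,2]<.036)&(P[:,2]>.0)&(np.hypot(P[:,0]-.555,P[:,1]-.08)<.045); print('pocket',m2.sum(),P[m2].mean(0))
m3=(P[:,2]>.077)&(P[:,2]<.083)&(np.hypot(P[:,0]-.639,P[:,1]-.077)<.02); print('bolt',m3.sum(),P[m3].mean(0))
m4=(P[:,2]>.112)&(P[:,2]<.13)&(np.hypot(P[:,0]-.633,P[:,1]+.006)<.05); B=P[m4]; print('bar',m4.sum(),B.mean(0),cv2.minAreaRect((B[:,:2]*1000).astype(np.float32)))
m5=(P[:,2]>.084)&(P[:,2]<.1)&(np.hypot(P[:,0]-.627,P[:,1]+.07)<.02); print('peg',m5.sum(),P[m5].mean(0))
m6=(P[:,2]>.018)&(P[:,2]<.026)&(np.hypot(P[:,0]-.405,P[:,1]+.258)<.045); print('win',m6.sum(),P[m6].mean(0))
E
```

```text
cell rect ((562.9633178710938, 81.0548095703125), (119.91397857666016, 133.9921112060547), 89.88736724853516) 5636 [0.55040665 0.07998413 0.03893612]
pocket 1549 [0.5574539  0.08134894 0.03134369] [0.55734079 0.08118779 0.03122937] ((556.7731323242188, 81.28060913085938), 32.64777755737305)
bolt 153 [0.64083385 0.08073492 0.0789123 ]
bar 575 [ 0.63174396 -0.00377071  0.11786171] ((633.3373413085938, -4.043750762939453), (56.00861740112305, 15.230913162231445), 70.63185119628906)
[[0.63956571 0.07998737 0.08      ]]
top rect ((557.7958984375, 80.76605224609375), (117.98137664794922, 121.24401092529297), 88.70600128173828)
pocket 380 [0.55751601 0.08043998 0.03236172]
bolt 45 [0.64172724 0.07985137 0.07969909]
bar 124 [ 0.63349346 -0.00408367  0.11995654] ((633.8067016601562, -4.318748474121094), (54.75331497192383, 13.96362018585205), 69.73664093017578)
peg 22 [ 0.62798669 -0.06376759  0.09235196]
win 316 [ 0.40584696 -0.25825213  0.02243586]
```

View pics/w_seatz.png

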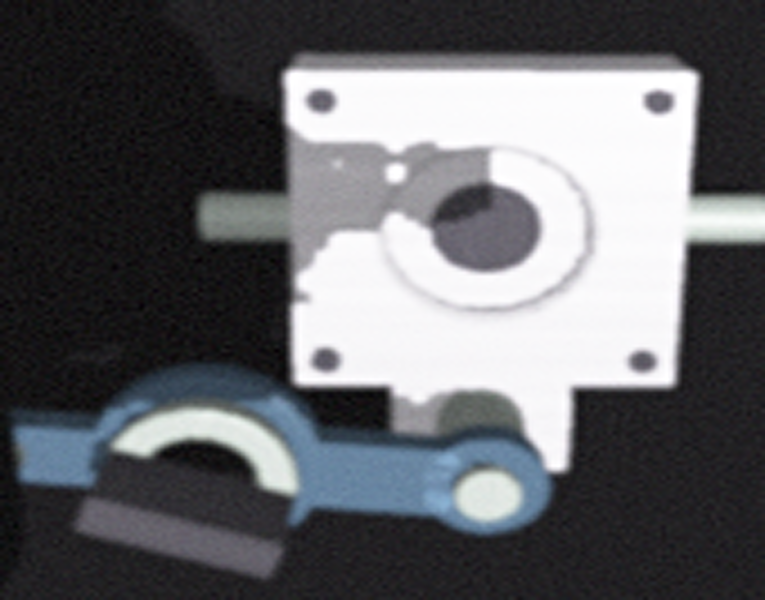

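```bash
python3 - <<'E'
from h import *
z=np.load('w_win.npz'); d=z['d']; c=(z['K'],z['D'],z['R'],z['t'])
v,u=np.mgrid[0:384,0:512]; v=v.ravel();u=u.ravel(); P=at_depth(c,np.c_[u,v],d[v,u])
m=(P[:,2]>.016)&(P[:,2]<.028)&(np.hypot(P[:,0]-.405,P[:,1]+.258)<.045)
print('win wrist depth',P[m].mean(0),cv2.minEnclosingCircle((P[m][:,:2]*1000).astype(np.float32)))
q=down(np.pi/4); x,y=.405,-.2575
ctrl.movep([x,y,.07],q); st()
ctrl.movel([x,y,.0055],max_speed=.1); st('down')
ctrl.close_gripper(40); st('closed')
ctrl.movel([x,y,.05],max_speed=.1); st('lift')
c=cam('wrist'); p,d=vision.grab_frame('wrist'); cv2.imwrite('pics/w_held.png',p); np.savez('w_held.npz',p=p,d=d,K=c[0],D=c[1],R=c[2],t=c[3])
E
```

```text
win wrist depth [ 0.40560993 -0.25731721  0.02098127] ((406.3985900878906, -257.85406494140625), 30.00128746032715)
 t5.90 tcp [ 0.4058 -0.2576  0.0707] F [-0.3 -1.3  0.2] M [ 0.01 -0.02 -0.01] w0.0855
down t6.69 tcp [ 0.4054 -0.2578  0.0062] F [0.6 0.  0.5] M [-0.09  0.03  0.01] w0.0854
closed t7.07 tcp [ 0.4053 -0.2577  0.0064] F [-1.1  0.6  7.8] M [0.03 0.32 0.02] w0.0583
lift t7.66 tcp [ 0.405  -0.2572  0.0498] F [-0.2 -0.5 -1.3] M [-0.07  0.02 -0.02] w0.0584
```

View pics/w_held.png

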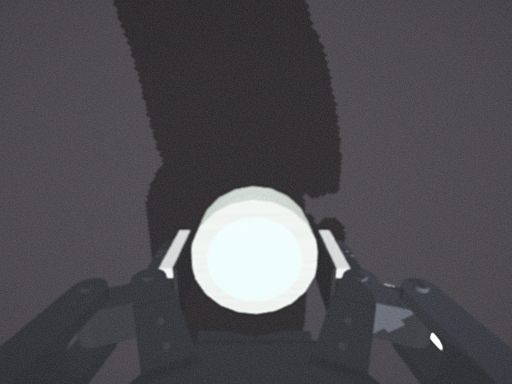

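The glass is held between the pads (centre about (254,255)). I'll measure its offset and tilt in the tool frame from the depth picture.

```bash
python3 - <<'E'
from h import *
z=np.load('w_held.npz'); d=z['d'];p=z['p']; c=(z['K'],z['D'],z['R'],z['t'])
v,u=np.mgrid[0:384,0:512]; v=v.ravel();u=u.ravel(); P=at_depth(c,np.c_[u,v],d[v,u])
m=(P[:,2]>.05)&(P[:,2]<.08)&(np.hypot(P[:,0]-.405,P[:,1]+.2575)<.034)&(p.reshape(-1,3).min(1)>120)
Q=P[m]; print(len(Q),Q.mean(0)); zt=np.median(Q[:,2]); print('ztop med',zt)
T=Q[abs(Q[:,2]-zt)<.003]
A=np.c_[T[:,:2]-T[:,:2].mean(0),np.ones(len(T))]; print('plane',np.linalg.lstsq(A,T[:,2],rcond=None)[0])
(cc,r)=cv2.minEnclosingCircle((T[:,:2]*1000).astype(np.float32)); print(cc,r,T.mean(0))
E
```

```text
12300 [ 0.40319525 -0.25559952  0.06396179]
ztop med 0.06435905507101994
plane [ 0.00383291 -0.00154863  0.06438003]
(403.4761657714844, -256.06134033203125) 33.28810501098633 [ 0.40422557 -0.25666643  0.06438003]
```

```bash
python3 - <<'E'
from h import *
q=down(np.pi/2); x,y=.557,.0808
ctrl.movel([.405,-.2575,.16],max_speed=.25)
ctrl.movep([x,y,.13],q); st()
ctrl.movel([x,y,.05],max_speed=.1); s=st('above')
b=s['contact_force']
for z in [.046,.043,.041,.0395,.0385,.0380,.0375,.037]:
    ctrl.movel([x,y,z],max_speed=.03); s=st('%.4f'%z)
    if s['contact_force'][2]-b[2]>6: break
E
```

```text
t9.69 tcp [0.5569 0.0785 0.13  ] F [-0.  -0.2 -2. ] M [-0.04 -0.    0.02] w0.0583
above t10.64 tcp [0.5575 0.0807 0.0505] F [ 0.1  0.4 -1.7] M [-0.03 -0.01  0.05] w0.0581
0.0460 t10.93 tcp [0.5574 0.0809 0.0463] F [ 0.7  0.6 -0.3] M [ 0.   -0.08  0.01] w0.0581
0.0430 t11.18 tcp [0.5568 0.0808 0.0436] F [-2.6  0.4  5.5] M [-0.05  0.36 -0.04] w0.0583
```

```bash
python3 - <<'E'
from h import *
y=.0808
for x in (.556,.555,.554):
    ctrl.movel([x,y,.043],max_speed=.03); s=st('x%.3f'%x)
    if s['contact_force'][2]<2.0: break
if s['contact_force'][2]<2.5:
  for z in [.042,.041,.040,.039,.0385,.0380,.0375]:
    ctrl.movel([x,y,z],max_speed=.03); s=st('%.4f'%z)
    if s['contact_force'][2]>5: break
E
```

```text
x0.556 t11.43 tcp [0.5566 0.0808 0.0436] F [-0.7  0.   5.3] M [-0.08 -0.06 -0.01] w0.0580
x0.555 t11.68 tcp [0.5541 0.0809 0.0424] F [-0.2 -0.4 -2.8] M [-0.03  0.02 -0.02] w0.0580
0.0420 t11.93 tcp [0.5546 0.0808 0.0415] F [-0.   0.9 -2.2] M [-0.01  0.01 -0.02] w0.0583
0.0410 t12.18 tcp [0.5549 0.0808 0.0409] F [ 0.4 -0.  -2.3] M [ 0.07  0.02 -0.02] w0.0584
0.0400 t12.43 tcp [0.555  0.0808 0.04  ] F [-0.1 -0.6 -2.3] M [-0.02 -0.02 -0.02] w0.0581
0.0390 t12.68 tcp [0.5551 0.0809 0.0391] F [1.3 0.5 0.4] M [-0.04 -0.    0.01] w0.0584
0.0385 t12.93 tcp [0.5553 0.0808 0.0387] F [ 0.7 -0.5  2.1] M [-0.01 -0.12  0.02] w0.0581
0.0380 t13.18 tcp [0.5556 0.0808 0.0384] F [0.4 0.3 3.2] M [-0.15 -0.13  0.02] w0.0581
0.0375 t13.43 tcp [0.5556 0.0809 0.0383] F [0.3 0.3 8.1] M [-0.26  0.02 -0.03] w0.0585
```

```bash
python3 - <<'E'
from h import *
ctrl.movel([.5555,.0808,.0385],max_speed=.03); st()
ctrl.ungrasp(); st('open')
ctrl.movel([.5555,.0808,.12],max_speed=.12); st()
ctrl.movep([.52,.06,.25],down(np.pi/2)); st()
c=cam('wrist'); p,d=vision.grab_frame('wrist'); cv2.imwrite('pics/w_set.png',p); np.savez('w_set.npz',p=p,d=d,K=c[0],D=c[1],R=c[2],t=c[3])
v,u=np.mgrid[0:384,0:512]; v=v.ravel();u=u.ravel(); P=at_depth(c,np.c_[u,v],d[v,u])
m=(P[:,2]>.047)&(P[:,2]<.07)&(np.hypot(P[:,0]-.557,P[:,1]-.081)<.045); T=P[m]
A=np.c_[T[:,:2]-T[:,:2].mean(0),np.ones(len(T))]; print('plane',np.linalg.lstsq(A,T[:,2],rcond=None)[0],T.mean(0),cv2.minEnclosingCircle((T[:,:2]*1000).astype(np.float32)))
m=(P[:,2]>.036)&(P[:,2]<.044)&(abs(P[:,0]-.555)<.06)&(abs(P[:,1]-.08)<.06); print('cell z',np.median(P[m][:,2]))
for n,xy,lo,hi,r in [('bolt',(.641,.08),.075,.085,.02),('peg',(.627,-.066),.085,.097,.02),('bar',(.633,-.004),.112,.13,.05)]:
    m=(P[:,2]>lo)&(P[:,2]<hi)&(np.hypot(P[:,0]-xy[0],P[:,1]-xy[1])<r)
    if m.sum(): print(n,m.sum(),P[m].mean(0),cv2.minAreaRect((P[m][:,:2]*1000).astype(np.float32)))
E
```

```text
t13.68 tcp [0.5555 0.0808 0.0385] F [-0.2  0.6  2.4] M [-0.06 -0.04  0.02] w0.0578
open t14.07 tcp [0.5553 0.0808 0.0383] F [-0.6  0.1  0.4] M [-0.04  0.02 -0.02] w0.0854
 t14.90 tcp [0.555  0.0808 0.1194] F [-0.6 -0.   0.2] M [ 0.03 -0.03  0.01] w0.0856
 t15.51 tcp [0.5197 0.06   0.2497] F [ 0.2  0.4 -0.3] M [ 0.01 -0.01  0.02] w0.0856
plane [0.00665496 0.00155278 0.05302007] [0.55517829 0.08132171 0.05302007] ((556.4063720703125, 81.42235565185547), 29.891921997070312)
cell z 0.03896356634583298
bolt 214 [0.64039396 0.08047061 0.07874059] ((640.986328125, 80.09053039550781), (18.6878662109375, 19.609966278076172), 59.594947814941406)
bar 796 [ 0.63161177 -0.0038156   0.11777083] ((633.1437377929688, -3.9711437225341797), (55.94619369506836, 15.054577827453613), 70.2825698852539)
```

View pics/w_set.png

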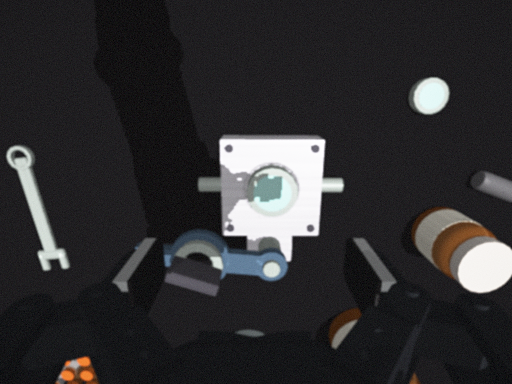

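Glass is seated: its top sits 14 mm above the cell top and is flat, centred within about 1 mm. The bridge is at about 85° open and the peg at about (0.628,-0.064), where both cameras agree. Next: grip the peg and swing the bridge.

```bash
cat > g.py <<'E'
from h import *
PV=np.array([.6405,.0803]); R=.145
def pose(a,z,r=R): # a = ring direction angle from world x (deg)
    a=np.radians(a); p=PV+r*np.array([np.cos(a),np.sin(a)]); return [p[0],p[1],z]
E
python3 - <<'E'
from g import *
a0=264.9
P=pose(a0,.14); print(P)
ctrl.movep(P,down(np.radians(a0-270))); st()
ctrl.movel(pose(a0,.078),max_speed=.1); st('down')
ctrl.close_gripper(30); st('grip')
for a in np.linspace(a0,250,3)[1:]:
    ctrl.movel(pose(a,.078),down(np.radians(a-270)),max_speed=.08); st('%.1f'%a)
E
```

```text
[np.float64(0.6276103269543658), np.float64(-0.06412595448456158), 0.14]
 t16.63 tcp [ 0.6272 -0.0633  0.1392] F [-0.2  0.7  0.7] M [-0.02  0.03  0.05] w0.0852
down t17.40 tcp [ 0.628  -0.0643  0.0786] F [-0.3  0.1  0.6] M [-0.01  0.   -0.02] w0.0851
grip t18.06 tcp [ 0.6278 -0.0641  0.0783] F [-0.8  0.2  1.7] M [ 0.03  0.06 -0.02] w0.0125
257.4 t18.44 tcp [ 0.6088 -0.061   0.0782] F [-1.3  0.7  4.5] M [ 0.16  0.27 -0.02] w0.0122
250.0 t18.82 tcp [ 0.5912 -0.0557  0.0782] F [-1.2  1.7  5.2] M [0.25 0.27 0.08] w0.0123
```

```bash
python3 - <<'E'
from g import *
for a in [240,230,220,210,200,192,186,183]:
    ctrl.movel(pose(a,.0785),down(np.radians(a-270)),max_speed=.08); s=st('%.1f'%a)
    if np.hypot(*s['contact_force'][:2])>15: break
E
```

```text
240.0 t19.29 tcp [ 0.5682 -0.0447  0.0782] F [ 0.   3.2 -0.2] M [ 0.72 -0.03 -0.01] w0.0125
230.0 t19.76 tcp [ 0.5478 -0.0302  0.0783] F [ 1.6  4.6 -3. ] M [ 1.12 -0.42 -0.01] w0.0123
220.0 t20.23 tcp [ 0.5303 -0.0124  0.0783] F [ 2.4  4.2 -3.7] M [ 1.07 -0.69  0.01] w0.0122
210.0 t20.69 tcp [0.5161 0.0081 0.0783] F [ 4.7  4.3 -4.9] M [ 0.87 -0.84  0.06] w0.0124
200.0 t21.16 tcp [0.5056 0.0308 0.0783] F [ 4.   4.5 -6.8] M [ 0.8  -1.11  0.03] w0.0123
192.0 t21.56 tcp [0.5002 0.0499 0.0784] F [ 4.7  1.8 -7.8] M [ 0.65 -1.16  0.05] w0.0122
186.0 t21.90 tcp [0.4978 0.0647 0.0784] F [ 6.1  2.3 -8.9] M [ 0.59 -1.25  0.07] w0.0125
183.0 t22.15 tcp [0.4973 0.0721 0.0784] F [ 5.7  3.4 -8. ] M [ 0.53 -1.28  0.04] w0.0122
```

```bash
python3 - <<'E'
from g import *
b=None
for a in [181.5,180.5,179.5,178.8,178.1,177.4,176.7]:
    ctrl.movel(pose(a,.0785,.1445),down(np.radians(-90)),max_speed=.03); s=st('%.1f'%a)
    if s['contact_force'][1]<-10: break
E
```

```text
181.5 t22.43 tcp [0.4971 0.0758 0.0784] F [ 5.7  1.8 -9.1] M [ 0.35 -1.25  0.13] w0.0127
180.5 t22.68 tcp [0.4971 0.0781 0.0784] F [ 6.4  0.7 -9.1] M [ 0.13 -1.3  -0.  ] w0.0125
179.5 t22.93 tcp [0.4971 0.0803 0.0784] F [  5.9  -0.2 -11.5] M [ 0.   -1.32 -0.03] w0.0123
178.8 t23.18 tcp [0.4971 0.0805 0.0784] F [  5.1  -4.3 -10.5] M [-0.94 -1.28  0.02] w0.0122
178.1 t23.43 tcp [0.4971 0.0806 0.0784] F [  5.8  -8.9 -12. ] M [-1.88 -1.25 -0.01] w0.0122
177.4 t23.68 tcp [0.4971 0.0807 0.0785] F [  5.1 -13.8 -14.1] M [-2.85 -1.18  0.02] w0.0122
```

```bash
python3 - <<'E'
from g import *
ctrl.movel(pose(178.9,.0785,.1440),down(np.radians(-90)),max_speed=.03); st()
ctrl.ungrasp(); st()
x,y,_=get_state()['tcp_pos']
ctrl.movel([x,y,.17],max_speed=.15); st()
ctrl.movep([.48,.08,.27],down(np.radians(75))); st()
c=cam('wrist'); p,d=vision.grab_frame('wrist'); cv2.imwrite('pics/w_br.png',p); np.savez('w_br.npz',p=p,d=d,K=c[0],D=c[1],R=c[2],t=c[3])
pt,dt=vision.grab_frame('top'); ct=cam('top'); cv2.imwrite('pics/top_br.png',cv2.resize(pt[120:260,150:350],None,fx=4,fy=4,interpolation=cv2.INTER_CUBIC))
for nm,c,d in [('wrist',c,d),('top',ct,dt)]:
    v,u=np.mgrid[0:384,0:512]; v=v.ravel();u=u.ravel(); P=at_depth(c,np.c_[u,v],d[v,u])
    for n,xy,lo,hi,r in [('bolt',(.641,.08),.075,.085,.02),('peg',(.496,.08),.085,.097,.02),('bar',(.556,.08),.112,.13,.05)]:
        m=(P[:,2]>lo)&(P[:,2]<hi)&(np.hypot(P[:,0]-xy[0],P[:,1]-xy[1])<r)
        if m.sum(): print(nm,n,m.sum(),P[m].mean(0).round(4),cv2.minAreaRect((P[m][:,:2]*1000).astype(np.float32)))
E
```

```text
t23.95 tcp [0.4971 0.0805 0.0784] F [  4.8  -5.5 -10. ] M [-1.09 -1.04 -0.05] w0.0126
 t24.65 tcp [0.4965 0.0832 0.0785] F [-0.3  0.2  0.8] M [-0.01  0.02  0.04] w0.0857
 t25.41 tcp [0.496  0.0835 0.1694] F [0.6 0.2 0.1] M [-0.   -0.    0.01] w0.0853
 t27.41 tcp [0.4799 0.08   0.2696] F [-0.1  0.2  0. ] M [ 0.05 -0.01  0.03] w0.0852
wrist bolt 185 [0.6399 0.0798 0.0788] ((640.5010375976562, 79.71367645263672), (19.18199348449707, 18.739316940307617), 38.11748123168945)
wrist peg 137 [0.4957 0.0813 0.0914] ((496.1712646484375, 81.24082946777344), (13.1033935546875, 13.012210845947266), 74.97904968261719)
wrist bar 673 [0.554  0.0814 0.1183] ((555.6544189453125, 80.95458984375), (13.697973251342773, 55.312782287597656), 76.27680969238281)
top bolt 66 [0.6419 0.0799 0.0783] ((641.533203125, 81.41031646728516), (32.12382125854492, 35.13796615600586), 88.75999450683594)
```

View pics/w_br.png

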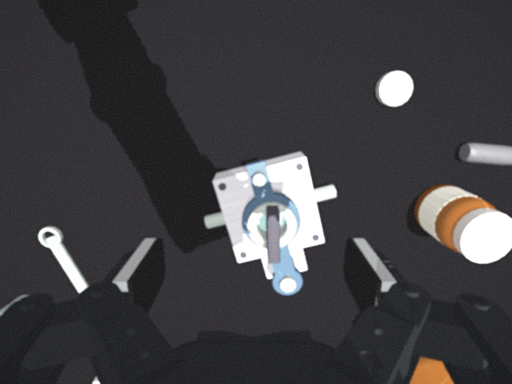

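View pics/top_br.png

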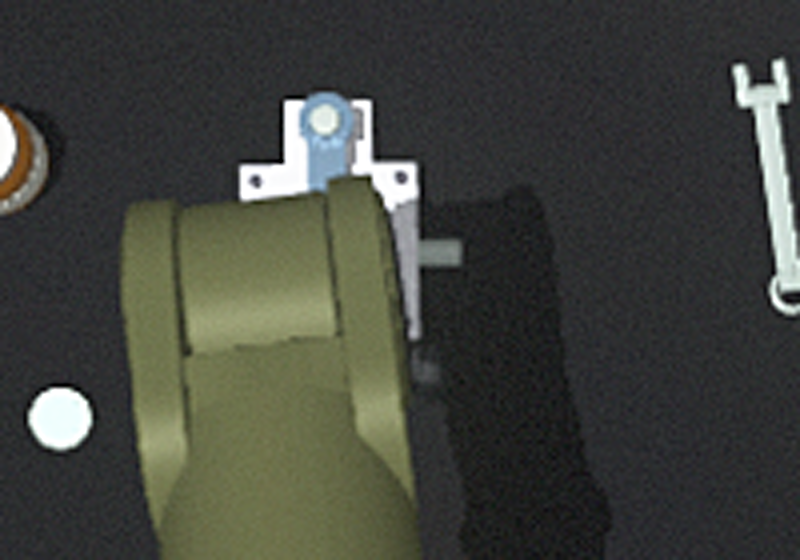

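The bridge is at its stop (peg and bolt in line at -0.6°). The bar is centred at (0.5555, 0.081) with its long axis at 166°, so I grip with the jaws at 76° and turn clockwise.

```bash
python3 - <<'E'
from g import *
psi=76.3; x,y=.5555,.081; z=.098
ctrl.movep([x,y,.16],down(np.radians(psi))); s=st(); print(s['qpos'].round(2))
ctrl.movel([x,y,z],max_speed=.1); st('down')
ctrl.close_gripper(40); st('grip')
for k in (5,10,20):
    a=np.radians(k); ctrl.movep([x,y,z-.0025*a],down(np.radians(psi)-a)); s=st('%d'%k)
print(s['qpos'].round(2))
E
```

```text
t28.10 tcp [0.5551 0.0807 0.1602] F [-0.   0.1  0.6] M [-0.03  0.01  0.05] w0.0855
[-0.38  0.49  0.29  1.78 -0.17  0.9   1.32]
down t28.87 tcp [0.5559 0.081  0.0989] F [ 0.8 -1.4  0.9] M [ 0.03 -0.06 -0.02] w0.0853
grip t29.52 tcp [0.5555 0.0807 0.0982] F [-1.3 -0.8  5.1] M [-0.22  0.27 -0.1 ] w0.0133
5 t29.77 tcp [0.5555 0.0808 0.098 ] F [-2.3 -1.4  5.5] M [-0.21  0.33 -0.15] w0.0132
10 t30.02 tcp [0.5556 0.0809 0.0978] F [-2.1 -1.2  6. ] M [-0.2   0.29 -0.11] w0.0129
20 t30.27 tcp [0.5557 0.0811 0.0974] F [-1.  -0.5  5.6] M [-0.09  0.27 -0.14] w0.0133
[-0.43  0.58  0.37  1.85 -0.29  0.77  1.08]
```

```bash
python3 - <<'E'
from g import *
psi=76.3; x,y=.5557,.0811; z=.098
for k in [30,40,50,60,70,80,90,100,108,112,115,118,121,124,127,130,133]:
    a=np.radians(k); ctrl.movep([x,y,z-.0025*a],down(np.radians(psi)-a)); s=st('%d'%k)
    if abs(s['wrist_torque'][2])>1.5 or np.linalg.norm(s['contact_force'])>40: break
print(s['qpos'].round(2))
E
```

```text
30 t30.53 tcp [0.5559 0.0813 0.0969] F [-1.7  0.4  6. ] M [-0.01  0.25 -0.15] w0.0131
40 t30.79 tcp [0.556  0.0814 0.0965] F [-0.5  0.2  3.9] M [ 0.04  0.18 -0.19] w0.0130
50 t31.05 tcp [0.5562 0.0815 0.096 ] F [0.2 1.3 4.3] M [ 0.13  0.03 -0.12] w0.0130
60 t31.31 tcp [0.5565 0.0815 0.0956] F [0.7 1.4 3.4] M [ 0.22 -0.23 -0.13] w0.0130
70 t31.57 tcp [0.5567 0.0815 0.0952] F [2.3 1.8 4.4] M [ 0.3  -0.61 -0.12] w0.0132
80 t31.82 tcp [0.5569 0.0812 0.0948] F [5.3 1.9 1.7] M [ 0.37 -1.13 -0.18] w0.0133
90 t32.08 tcp [0.5571 0.0812 0.0943] F [5.  0.1 2. ] M [ 0.32 -1.35 -0.08] w0.0133
100 t32.34 tcp [0.5573 0.0811 0.0939] F [6.7 1.8 1. ] M [ 0.31 -1.55 -0.1 ] w0.0132
108 t32.59 tcp [0.5575 0.0811 0.0936] F [7.6 1.7 0.7] M [ 0.35 -1.67 -0.13] w0.0132
112 t32.84 tcp [0.5576 0.0811 0.0934] F [8.4 1.6 1. ] M [ 0.29 -1.66 -0.1 ] w0.0128
115 t33.09 tcp [0.5577 0.081  0.0933] F [8.2 0.2 0. ] M [ 0.28 -1.74 -0.13] w0.0132
118 t33.34 tcp [0.5578 0.081  0.0933] F [8.6 1.9 0.8] M [ 0.25 -1.68  0.02] w0.0130
121 t33.59 tcp [0.5578 0.081  0.0933] F [8.2 1.  2.7] M [ 0.2  -1.66  0.24] w0.0132
124 t33.84 tcp [0.5578 0.0809 0.0932] F [8.7 0.2 3.7] M [ 0.14 -1.57  0.57] w0.0130
127 t34.09 tcp [0.5581 0.0812 0.0933] F [8.8 0.9 4.5] M [ 0.31 -1.69  0.85] w0.0133
130 t34.34 tcp [0.5581 0.0812 0.0934] F [7.4 1.  6.2] M [ 0.2  -1.48  1.79] w0.0132
[-0.72  0.74  0.92  1.85 -0.73  0.92 -0.39]
```

```bash
python3 - <<'E'
from g import *
def yaw():
    q=get_state()['eef_rot']; m=Ro.from_quat([q[1],q[2],q[3],q[0]]).as_matrix(); return np.degrees(np.arctan2(m[1,1],m[0,1])), m[:,2].round(3)
print(yaw(), 'turned',76.3-yaw()[0])
psi=76.3; x,y=.5557,.0811; z=.098
for k in [133,136]:
    a=np.radians(k); ctrl.movep([x,y,z-.0025*np.radians(124)],down(np.radians(psi)-a)); s=st('%d'%k); print(yaw(),'turned',76.3-yaw()[0])
    if abs(s['wrist_torque'][2])>3: break
E
```

```text
(np.float64(-53.00488164386866), array([ 0.004, -0.001, -1.   ])) turned 129.30488164386867
133 t34.59 tcp [0.5581 0.0813 0.0935] F [ 7.3 -0.1  4.7] M [ 0.12 -1.66  2.76] w0.0130
(np.float64(-55.86126642185958), array([ 0.004, -0.002, -1.   ])) turned 132.16126642185958
136 t34.84 tcp [0.5581 0.0814 0.0935] F [ 7.  -0.5  5.7] M [ 0.01 -1.59  3.71] w0.0132
(np.float64(-58.70895699494108), array([ 0.004, -0.002, -1.   ])) turned 135.0089569949411
```

```bash
python3 - <<'E'
from g import *
ctrl.ungrasp(); st()
x,y,_=get_state()['tcp_pos']
ctrl.movel([x,y,.17],max_speed=.15); st()
ctrl.movep([.48,.08,.27],down(np.radians(75))); st()
c=cam('wrist'); p,d=vision.grab_frame('wrist'); cv2.imwrite('pics/w_ring.png',p); np.savez('w_ring.npz',p=p,d=d,K=c[0],D=c[1],R=c[2],t=c[3])
v,u=np.mgrid[0:384,0:512]; v=v.ravel();u=u.ravel(); P=at_depth(c,np.c_[u,v],d[v,u])
for n,xy,lo,hi,r in [('bolt',(.641,.08),.075,.085,.02),('peg',(.496,.08),.085,.097,.02),('bar',(.556,.08),.106,.13,.05)]:
        m=(P[:,2]>lo)&(P[:,2]<hi)&(np.hypot(P[:,0]-xy[0],P[:,1]-xy[1])<r)
        if m.sum(): print(n,m.sum(),P[m].mean(0).round(4),np.median(P[m][:,2]),cv2.minAreaRect((P[m][:,:2]*1000).astype(np.float32)))
E
```

```text
t35.53 tcp [0.5556 0.0811 0.0926] F [-0.3  0.5 -0. ] M [0.01 0.02 0.01] w0.0853
 t36.20 tcp [0.5552 0.0815 0.1694] F [-0.2 -0.3  0.2] M [0.02 0.04 0.02] w0.0855
 t37.81 tcp [0.4798 0.08   0.2694] F [ 0.3 -0.3  0.5] M [-0.04  0.01  0.06] w0.0854
bolt 186 [0.6401 0.0796 0.0788] 0.07893841903430363 ((640.759765625, 79.4855728149414), (17.953012466430664, 19.14481544494629), 75.97109985351562)
peg 136 [0.4957 0.0813 0.0913] 0.09163767285579691 ((496.11358642578125, 81.19348907470703), (13.075058937072754, 12.906586647033691), 75.0338363647461)
bar 698 [0.5542 0.0806 0.1127] 0.1132092962119364 ((555.8509521484375, 80.67835235595703), (54.80405807495117, 14.457111358642578), 42.23195266723633)
```

View pics/w_ring.png

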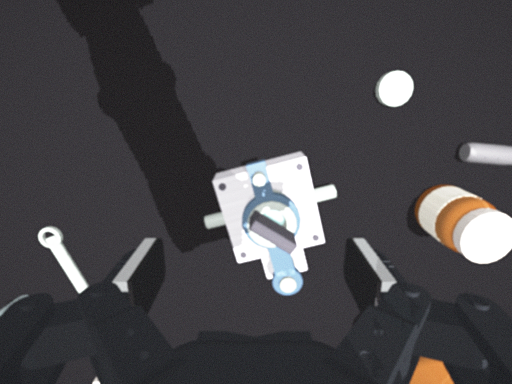

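The bar now stands at 42.2° with the bridge at -0.7°, so ring_turn is about 2.39 rad, which is its stop. The bar dropped 5.5 mm, as expected. The bridge line hasn't changed and the arm is clear, so I'm handing in.

```bash
python3 - <<'E'
from g import *
p,d=vision.grab_frame('side'); cv2.imwrite('pics/side_end.png',p); st()
ticket.close_job()
E
```

```text
t37.91 tcp [0.4799 0.08   0.2695] F [-0.6 -0.2 -0.5] M [ 0.02  0.01 -0.06] w0.0855
the job is handed in; nothing more can be done
```

View pics/side_end.png

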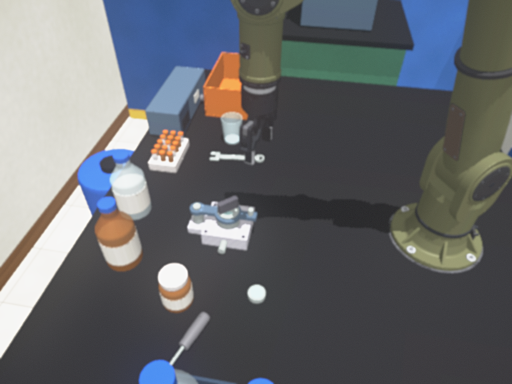

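I placed the large glass in the pocket and released it, swung the bridge to its stop, and screwed the ring down to its stop in one grasp. The job was handed in at about 38 s, with the arm clear of everything.

- **Glass:** it caught the chamfer on the way in, so I shifted it 2 mm in -x and it went down to the floor. After release its top sat 14 mm above the cell top and was flat to about 0.007 rad. Its centre was within about 1 mm of the pocket. I did not measure it again once the bridge was over it.
- **Bridge:** it was pushed until the stop resisted with about 14 N. The peg and bolt line read -0.6° before the ring was turned and -0.7° after, so it stayed closed.
- **Ring:** the cross-bar ended about 137° clockwise of the bridge, roughly 2.39 of 2.4 rad. It dropped about 5.5 mm, as expected. The turning torque rose to 3.7 N m at the end, and the gripper turned about 10° further than the bar, which slipped or flexed in the pads.
- **Ring pressure on the glass:** I could not measure this directly; I inferred it from the ring's angle and torque.
- **Bystanders:** in the last side picture the spare at (257,294), the wrench, beaker, jar and driver are all where they started.
- **Disagreement:** the wrist and top cameras differed by 1–3 mm on some early positions, within what the chamfer and grasps allowed.

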